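# Find the stamped parts crate and push it to the dispatch rail

### The arm

A 6-joint arm with a two-finger parallel gripper is mounted at the origin on the work surface. World frame = base frame: x ahead of the robot, y to its left, z up, the work surface at z = 0. Lengths are in mm, angles in rad, forces in N, time in s.
With the tool pointing down it reaches from about 300 to 775 mm from the base axis. Payload 14.6 kg.
Tool frame: the origin (TCP) lies on the front face of the gripper's body, between the roots of the fingers; the fingertips stand 97 mm ahead of it and the grasp point (between the pads) lies 78 mm ahead of it; z points along the fingers, y is the direction in which the jaws open and shut (so a half turn about z gives the same grasp; the last joint's range is limited). The gripper opens to 94 mm and grips with 3 to 60 N. Pads are 16 mm wide; open, the fingers measure 119 mm over their backs; the gripper's body (75 mm by 177 mm) begins 78 mm behind the grasp point.
Start: joints at [1.102, 0.3, 1.521, -0, 1.321, -0.067], TCP at [215.088, 506.189, 302.646] pointing down, gripper open.
Joint ranges: [-3.03, 3.03], [-0.79, 2.21], [0.23, 2.52], [-1.04, 4.18], [0, 3.07], [-2.55, 2.55]. Speed limits (rad/s): [2.22, 2.22, 2.57, 3.14, 3.14, 3.14].

### API

Orientations are given as [roll, pitch, yaw] about the fixed x, y, z axes, in that order (R = Rz(yaw) Ry(pitch) Rx(roll)).
In Python, from cell import manip, eyes, finder gives the robot as it stands.
- The arm moves only by the tool drive_tool, never from a script. Its argument "rows" is a list of rows, each an object with "offset": the shift along the tool's x, y, z in mm, a list of three; "spin": the turn about the tool's z in degrees; "jaw": the finger opening in mm, from 0 to 94. In form: [{"offset": [dx, dy, dz], "spin": spin, "jaw": jaw}, ...]. A call has 1 to 20 rows; each row shifts and turns the commanded pose from where the row before left it, along the tool's axes as they then stand; what a row does not reach is not made up. A row lasts 1/10 s, in which the tool goes at most 50 mm and 8.59 degrees, less where a joint would pass 70% of its speed; a pose out of reach is approached as far as the arm can. A call is refused whole if a number of a shift passes 50 or a number of a turn 8.59, either way. A call with a gripper value outside its range is refused whole. The fingers move at their own pace and stop on an object; "force" is the grip in N (left out, the last holds). Time passes only in rows, so rows that do not move let the fingers close. It gives the time, the measured TCP pose, the force and the opening at its end, in the units of the state.
- manip.read_state(): the state, without advancing time (a new reading comes with each control period).
- eyes.camera(name): name is "scene" or "top" or "wrist"; returns a dict with "color" (400x640x3 uint8, blue, green, red), "depth" (400x640 float32, mm along the optical axis (not along the pixel's ray), 0 where there is no reading), "vfov" (degrees; the focal length in pixels is half the picture's height over the tangent of half this angle, whatever the lens; pixels are square), "cx", "cy" (the principal point, pixels), "rvec" (rotation vector, rad) and "tvec" (3), from world to camera coordinates, as OpenCV has them. Camera axes: x right, y down, z forward; pixel columns grow to the right and rows downward; lengths in mm; the calibration is good to about 2 mm. A picture is of the moment at which its call begins.
- manip.sign_off(): hands the job in, once; it reports no verdict.
Trained networks look in the newest picture that a camera, given by its name, has taken for a name from the list of things; names that differ only in an ending like _2 or _b are one class to them, and where a whole thing is asked for, a point or a joint stands for the part that bears it (a point fixed in the world has none). Each returns a list of dicts, best first, with "p" (0 to 1); they miss things now and then, are a little off and sometimes report something else, mostly with a low value. They report only what shows in the picture. A call takes as long as a camera call. They do not tell look-alikes from the thing itself.
- finder.find_in(camera, target): "uv" ([column, row] in pixels, amid what is visible of it).
The state is a dict: "clock": time; "joints": joint angles; "qd": joint speeds; "effort": joint torques, N m; "eef_pos": TCP position; "eef_rot": TCP orientation; "wrist_force": force on the tool from outside, world axes, zero at the start; "moment": the same for the moment, N m; "finger_gap": finger opening in mm.
Only numpy, scipy, OpenCV 4.12 (cv2) and the standard library are available. Lean on these libraries where they do the work, as an engineer would, in place of code of your own. Each camera call takes 0.05 s, during which the arm holds its last target. There are 200 camera calls.

### The job

Two black parts crates stand side by side on the bench; one has a white ring-and-bar stamp on its sloping underside. With the fingertips, press down on the ledge on the robot's side of the left-hand crate (the robot's left) until it has tipped towards the robot past 45 degrees, hold it there about a second to show its underside, let it down gently and do the same with the right-hand crate. Then push the stamped crate flat along the bench, without gripping, lifting or carrying it, until its far face is up against the aluminium dispatch rail and square to it, and leave the other crate and everything else where they stand.

Things in the scene. Friction and masses are not known exactly. Their poses are not given: they have to be found in the camera images.
- crate_a: The stamped crate, left or right by chance: black open parts crate with green circuit modules fixed in it, 0.4 to 0.65 kg, box 130 mm deep (own x) by 140 wide (own y) by 90 tall, far part of its underside rising at 50 degrees between the side walls, a ledge along its robot-side (-x) face. Origin: centre of its footprint, at the bottom; x from the ledge side to the far face, z up. Starts turned by at most 0.3 rad.
- crate_b: The other crate, the same in all but the stamp: its sloping underside is plain black. Sizes, axes and origin as for crate_a.
- crate_a_ledge (a point): Middle of the flat top of crate_a's ledge: own x = -88, z = 85 mm. The ledge is 140 mm wide, 4 thick, open beneath, and reaches from the box (x = -65; box rim at z = 90) to an upturned lip (x = -111 to -115) whose outer face spans z = 81 to 99. Pressed near the lip with 6 to 15 N the crate rocks about its foot edge; let up, it rocks back flat by its weight. Axes as the crate's.
- crate_b_ledge (a point): The same point on crate_b.
- crate_a_foot (a point): Middle of the bottom edge of crate_a's box on the robot's side (own x = -65 mm, z = 0): the line it rocks about; this stays on the bench. Tipping turns the underside to face away from the robot; fingers on the ledge must follow the arc about this edge, down and towards the robot. The lip meets the bench at about 58 degrees.
- crate_b_foot (a point): The same point on crate_b.
- crate_a_front (a point): Middle of the bottom edge of crate_a's far face (own x = +65 mm, z = 0), which is to meet the rail.
- dispatch_rail: Fixed straight aluminium rail lying across the bench beyond the crates, 30 mm deep (own x), 620 mm long (own y), 30 mm tall. Origin: middle of the bottom edge of its near face (towards the robot); own x points away from the robot, square to that face. Turned by at most 0.08 rad.
- meter: Bystander: grey hand multimeter lying flat, 150 x 75 x 34 mm. Origin: centre of underside.
- cleaner: Bystander: white bottle, 50 mm wide, 130 mm tall. Origin: centre of underside.
- screw_jar: Bystander: small clear jar with a steel cap, 44 mm wide, 70 mm tall, on the robot's side of the crates. Origin: centre of underside.
- driver: Bystander: screwdriver lying on the bench. Origin: on the bench under it.
Not all that is in view belongs to the job. Leave any brown look-alike of the crate_b alone. What is shaped like the crate_a but blue is not meant.

How it is judged (in metres and radians):
On the way, in this order (a step that is already met when the one before it is completed fails the run):
1. the left-hand crate is tipped past 45 degrees and held to show its underside (((angle between crate_a's own z axis and vertical above 0.785 rad and world y of crate_a_foot above 0 m) or (angle between crate_b's own z axis and vertical above 0.785 rad and world y of crate_b_foot above 0 m))), for 0.5 s.
2. both crates stand flat again (angle between each of crate_a, crate_b's own z axis and vertical below 0.06 rad and height (world z) of each of crate_a_foot, crate_b_foot below 0.008 m), for 0.1 s.
3. the right-hand crate is tipped past 45 degrees and held to show its underside (((angle between crate_a's own z axis and vertical above 0.785 rad and world y of crate_a_foot below 0 m) or (angle between crate_b's own z axis and vertical above 0.785 rad and world y of crate_b_foot below 0 m))), for 0.5 s.
4. both crates stand flat again (all of step 2), for 0.1 s.
At the end, for the whole second after the job is handed in: The stamped crate stands flat and at rest, its far face within 10 mm of the rail's near face and square to the rail within 5 degrees; the other crate stands flat and at rest within 60 mm of where it was (all of step 4 and x of crate_a_front in the frame of dispatch_rail between -0.01 and 0.005 m and y of crate_a_front in the frame of dispatch_rail between -0.27 and 0.27 m and angle between the x axis of crate_a and the x axis of dispatch_rail, either way round below 0.09 rad and linear speed of each of crate_a, crate_b below 0.02 m/s and angular speed of each of crate_a, crate_b below 0.1 rad/s and distance of crate_b_foot from where it was at the start of the episode below 0.06 m); the robot touches nothing.
It fails at once if a crate is lifted or carried: the bottom edge on the robot's side leaves the bench by more than 20 mm (height (world z) of any of crate_a_foot, crate_b_foot above 0.02 m).
It fails at once if a crate is dragged along while tipped ((angle between crate_a's own z axis and vertical above 0.3 rad and distance of crate_a_foot from where it was at the start of the episode above 0.06 m) or (angle between crate_b's own z axis and vertical above 0.3 rad and distance of crate_b_foot from where it was at the start of the episode above 0.06 m)).
It fails at once if a crate is let fall instead of being let down gently (angular speed of any of crate_a, crate_b above 4 rad/s).
It fails at once if a bystander is moved by more than 30 mm (distance of any of meter, cleaner, screw_jar, driver from where it was at the start of the episode above 0.03 m).
It also fails if it takes over 72 s, if anything falls off the work surface, if the arm or the gripper's body presses on something with over 40 N, if the wrist force passes 120 N, or if a joint passes its speed limit or range.

## Working session

There is one attempt and no reset: what is moved stays moved. The work goes in short steps, Python scripts to look and compute and a tool call to move; the robot and the scene stay as the last step left them, time stands still between calls to the robot, and variables do not carry over. Pictures are saved under pics/ and viewed, about 8 in all and at most 12, crops included, and the job is handed in when it is done.

Besides the shell and the picture viewer there is one more tool, called after ">>>" in YAML: its name, and indented under it one key for each argument. drive_tool: Moves the arm, as the interface text tells. Its arguments: {"type":"object","properties":{"rows":{"type":"array","items":{"type":"object","properties":{"offset":{"type":"array","items":{"type":"number"}},"spin":{"type":"number"},"jaw":{"type":"number"}}}},"force":{"type":"number"}},"required":["rows"]}

```bash
ls; mkdir -p pics; cat > h.py <<'E'
import numpy as np, cv2
from cell import manip, eyes, finder
def cloud(c):
    d=c["depth"]; h,w=d.shape; f=h/2/np.tan(np.radians(c["vfov"])/2)
    v,u=np.mgrid[:h,:w]
    P=np.stack([(u-c["cx"])*d/f,(v-c["cy"])*d/f,d],-1)
    R=cv2.Rodrigues(np.array(c["rvec"],float))[0]
    W=(P-np.array(c["tvec"]).ravel())@R
    W[d==0]=np.nan
    return W
E
cat > a.py <<'E'
from h import *
for n in ["scene","top"]:
    c=eyes.camera(n); cv2.imwrite(f"pics/{n}1.png",c["color"]); W=cloud(c); np.save(n+".npy",W); np.save(n+"c.npy",c["color"])
    for t in ["crate_a","crate_a_ledge","crate_a_foot","crate_a_front","dispatch_rail","meter","cleaner","screw_jar","driver"]:
        for r in finder.find_in(n,t)[:4]:
            u,v=[int(round(x)) for x in r["uv"]]
            print(n,t,round(r["p"],2),(u,v),np.round(W[min(v,399),min(u,639)]))
print(manip.read_state())
E
python3 a.py
```

```text
pics
scene crate_a 0.79 (275, 285) [ 603. -224.   77.]
scene crate_a 0.76 (402, 125) [565. 558.  84.]
scene crate_a 0.71 (336, 202) [565. 120.  63.]
scene crate_a 0.59 (158, 235) [ 249. -243.   77.]
scene crate_a_ledge 0.71 (336, 201) [567. 117.  69.]
scene crate_a_ledge 0.6 (404, 124) [559. 591.  69.]
scene crate_a_foot 0.7 (401, 128) [569. 541.  82.]
scene crate_a_foot 0.66 (336, 201) [567. 117.  69.]
scene crate_a_front 0.82 (333, 198) [556. 119.  74.]
scene crate_a_front 0.77 (404, 127) [575. 551.  83.]
scene dispatch_rail 0.83 (377, 292) [797. -86.  31.]
scene meter 0.86 (220, 355) [ 591. -413.   33.]
scene cleaner 0.79 (415, 171) [695. 369.  62.]
scene screw_jar 0.71 (257, 215) [395. -22.  44.]
scene driver 0.82 (328, 153) [374. 398.  -1.]
scene driver 0.63 (276, 287) [ 600. -218.   62.]
scene driver 0.26 (379, 291) [800. -80.  30.]
top crate_a 0.92 (435, 177) [ 596. -205.   65.]
top crate_a 0.83 (320, 188) [556. 132.  77.]
top crate_a 0.81 (446, 299) [ 247. -222.   79.]
top crate_a 0.78 (156, 188) [551. 604.  74.]
top crate_a_ledge 0.94 (318, 187) [558. 137.  82.]
top crate_a_
[... 496 characters left out ...]
op driver 0.65 (245, 245) [393. 351.  23.]
{'clock': 1.0, 'joints': array([ 1.10241966e+00,  2.99862195e-01,  1.52104073e+00,  9.27345406e-06,
        1.32069145e+00, -6.65991289e-02]), 'qd': array([-0.00065571, -0.00116669,  0.00014962,  0.00173225, -0.00014665,
        0.00297476]), 'effort': array([-2.44934839e-03, -5.31683958e+01, -3.52908146e+01,  7.07134511e-02,
        2.14559608e-02,  2.54893041e-05]), 'eef_pos': array([215.0703094 , 506.18046698, 302.64908116]), 'eef_rot': array([-3.14159154e+00, -9.07927835e-06,  2.73981282e+00]), 'wrist_force': array([-0.68582694,  0.3953125 ,  0.68906304]), 'moment': array([-0.08530583,  0.02728899, -0.00447305]), 'finger_gap': 93.98273587782566}
```

View pics/top1.png

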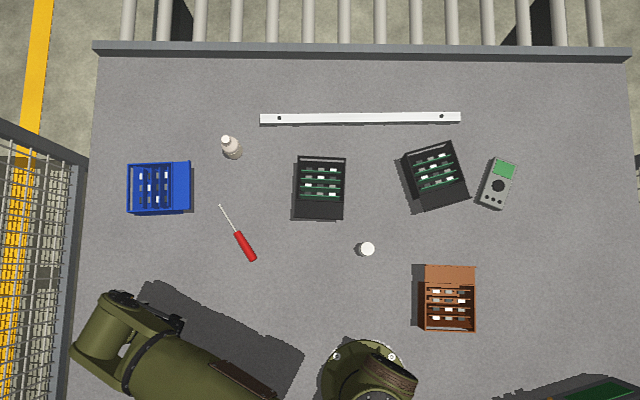

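View pics/scene1.png

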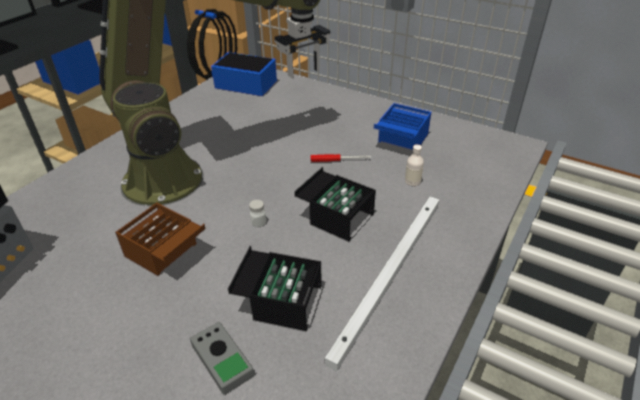

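The top view shows black crates at (320,188) and (437,176), the rail along row 116, and the jar at (367,248). The blue and brown boxes are look-alikes. The scene camera looks at the crates' far sides, so it will see the undersides when they tip. Next I fit the poses.

```bash
cat > fit.py <<'E'
from h import *
def rect(P,long=True):
    (c,s,a)=cv2.minAreaRect(P[:,:2].astype(np.float32)); B=cv2.boxPoints((c,s,a))
    return np.array(c),s,B
def crate(W,cx,cy,r=135,mask=None):
    z=W[...,2]; m=(np.hypot(W[...,0]-cx,W[...,1]-cy)<r)&(z>55)&(z<108)
    P=W[m]; c,s,B=rect(P)
    e=B[1]-B[0]; f=B[2]-B[1]; L=e if np.linalg.norm(e)>np.linalg.norm(f) else f
    ex=L/np.linalg.norm(L); ex=ex*np.sign(ex[0])
    o=c+25*ex; yaw=np.arctan2(ex[1],ex[0])
    return c,s,o,yaw
def rail(W):
    m=(abs(W[...,0]-797)<60)&(abs(W[...,1]-10)<400)&(W[...,2]>22)&(W[...,2]<40)
    P=W[m]; c,s,B=rect(P); d=P[:,:2]-P[:,:2].mean(0); l=np.linalg.svd(d,full_matrices=False)[2][0]
    l=l*np.sign(l[1]); return c,s,np.arctan2(-l[0],l[1])
if __name__=="__main__":
    for n in ["scene","top"]:
        W=np.load(n+".npy"); print(n)
        for cx,cy in [(545,130),(585,-210)]:
            c,s,o,y=crate(W,cx,cy); ex=np.array([np.cos(y),np.sin(y)])
            print("crate",c.round(),np.round(s),"o",o.round(),"yaw",y.round(3),"ledge",(o-88*ex).round(),"lip",(o-113*ex).round())
        print("rail",rail(W))
        for nm,cx,cy in [("jar",390,-5)]:
            P=W[(np.hypot(W[...,0]-cx,W[...,1]-cy)<60)&(W[...,2]>15)]; print(nm,P.min(0).round(),P.max(0).round())
E
python3 fit.py
```

```text
scene
crate [556. 128.] [148. 183.] o [581. 127.] yaw -0.037 ledge [493. 130.] lip [468. 131.]
crate [ 594. -210.] [182. 146.] o [ 618. -203.] yaw 0.305 ledge [ 534. -229.] lip [ 510. -237.]
rail (array([788.17669678,   7.63397217]), (32.21051025390625, 622.2827758789062), np.float64(0.026299838146581683))
jar [363. -33.  15.] [406.  10.  74.]
top
crate [557. 133.] [140. 181.] o [582. 132.] yaw -0.037 ledge [494. 135.] lip [469. 136.]
crate [ 596. -205.] [181. 143.] o [ 620. -197.] yaw 0.3 ledge [ 536. -223.] lip [ 512. -231.]
rail (array([788.98699951,  12.23822021]), (34.628597259521484, 616.5338134765625), np.float64(0.02574975218761352))
jar [364. -21.  15.] [404.  18.  75.]
```

```bash
cat > plan.py <<'E'
from h import *
import sys,json
# plan through world tip waypoints [(x,y,ztip,yaw,n)], from current state; prints rounded rows
def plan(wps,jaw):
    s=manip.read_state(); p=np.array(s["eef_pos"],float)-[0,0,97]; y=float(s["eef_rot"][2])
    print("tip",p.round(1),"yaw",round(y,3),"F",np.round(s["wrist_force"],1),"t",round(s["clock"],2))
    rows=[]
    for (x,yy,z,yw,n) in wps:
        yw=y+(yw-y+np.pi/2)%np.pi-np.pi/2 if False else yw
        p0=p.copy(); y0=y
        for i in range(1,n+1):
            t=p0+(np.array([x,yy,z])-p0)*i/n; ty=y0+(yw-y0)*i/n
            if abs(y)>9: pass
            c,s_=np.cos(y),np.sin(y); X=np.array([c,s_,0]); Y=np.array([s_,-c,0]); Z=np.array([0,0,-1.])
            d=t-p; o=np.round([d@X,d@Y,d@Z],0); sp=round(-np.degrees(ty-y),1)
            p=p+o[0]*X+o[1]*Y+o[2]*Z; y=y-np.radians(sp)
            rows.append({"offset":[int(v) for v in o],"spin":sp,"jaw":jaw})
    print(json.dumps(rows)); print(len(rows),"end",p.round(1),round(y,3))
def arc(o,yaw,toolyaw,degs,n,xc=-92,zc=85,press=1.5):
    ex=np.array([np.cos(yaw),np.sin(yaw)]); foot=np.array(o)-65*ex; w=[]
    for a in np.radians(degs):
        dx,dz=xc+65,zc
        x=dx*np.cos(a)-dz*np.sin(a)-8; z=dz*np.cos(a)+dx*np.sin(a)-press
        q=foot+ex*x; w.append((q[0],q[1],z,toolyaw,n))
    return w
E
python3 -c "
from plan import *
plan([(481,134,205,3.105,15),(481,134,97,3.105,4)],50)"
```

```text
tip [215.1 506.2 205.6] yaw 2.74 F [-0.7  0.4  0.7] t 1.0
[{"offset": [-26, -16, 0], "spin": -1.4, "jaw": 50}, {"offset": [-26, -16, 0], "spin": -1.4, "jaw": 50}, {"offset": [-25, -18, 0], "spin": -1.4, "jaw": 50}, {"offset": [-25, -17, 0], "spin": -1.4, "jaw": 50}, {"offset": [-24, -19, 0], "spin": -1.4, "jaw": 50}, {"offset": [-24, -19, 0], "spin": -1.4, "jaw": 50}, {"offset": [-23, -19, 0], "spin": -1.4, "jaw": 50}, {"offset": [-23, -20, 0], "spin": -1.4, "jaw": 50}, {"offset": [-23, -21, 0], "spin": -1.4, "jaw": 50}, {"offset": [-22, -21, 0], "spin": -1.3, "jaw": 50}, {"offset": [-21, -22, 0], "spin": -1.4, "jaw": 50}, {"offset": [-21, -22, 1], "spin": -1.4, "jaw": 50}, {"offset": [-20, -23, 0], "spin": -1.4, "jaw": 50}, {"offset": [-20, -23, 0], "spin": -1.4, "jaw": 50}, {"offset": [-19, -24, 0], "spin": -1.4, "jaw": 50}, {"offset": [0, 0, 27], "spin": -0.0, "jaw": 50}, {"offset": [0, 0, 27], "spin": -0.0, "jaw": 50}, {"offset": [0, 0, 27], "spin": -0.0, "jaw": 50}, {"offset": [0, 0, 27], "spin": -0.0, "jaw": 50}]
19 end [480.7 133.6  96.6] 3.105
```

>>> drive_tool:
  rows:
    - {"offset":[-26,-16,0],"spin":-1.4,"jaw":50}
    - {"offset":[-26,-16,0],"spin":-1.4,"jaw":50}
    - {"offset":[-25,-18,0],"spin":-1.4,"jaw":50}
    - {"offset":[-25,-17,0],"spin":-1.4,"jaw":50}
    - {"offset":[-24,-19,0],"spin":-1.4,"jaw":50}
    - {"offset":[-24,-19,0],"spin":-1.4,"jaw":50}
    - {"offset":[-23,-19,0],"spin":-1.4,"jaw":50}
    - {"offset":[-23,-20,0],"spin":-1.4,"jaw":50}
    - {"offset":[-23,-21,0],"spin":-1.4,"jaw":50}
    - {"offset":[-22,-21,0],"spin":-1.3,"jaw":50}
    - {"offset":[-21,-22,0],"spin":-1.4,"jaw":50}
    - {"offset":[-21,-22,1],"spin":-1.4,"jaw":50}
    - {"offset":[-20,-23,0],"spin":-1.4,"jaw":50}
    - {"offset":[-20,-23,0],"spin":-1.4,"jaw":50}
    - {"offset":[-19,-24,0],"spin":-1.4,"jaw":50}
    - {"offset":[0,0,27],"spin":0,"jaw":50}
    - {"offset":[0,0,27],"spin":0,"jaw":50}
    - {"offset":[0,0,27],"spin":0,"jaw":50}
    - {"offset":[0,0,10],"spin":0,"jaw":50}

```text
clock: 2.9
eef_pos: [480.0, 133.4, 208.5]
eef_rot: [-3.141, -0.003, 3.104]
wrist_force: [-0.3, -0.4, 0.7]
finger_gap: 50.0
```

```bash
python3 -c "
from plan import *
c=eyes.camera('wrist'); cv2.imwrite('pics/w1.png',c['color']); W=cloud(c); np.save('w1.npy',W)
from fit import crate
# ledge profile along crate x at left/right of fingers
o=np.array([581,131]);y=-0.037
L=(W[...,:2]-o)@np.array([[np.cos(y),-np.sin(y)],[np.sin(y),np.cos(y)]])
for lo in range(-125,80,4):
  m=(L[...,0]>=lo)&(L[...,0]<lo+4)&(abs(L[...,1])>45)&(abs(L[...,1])<75)
  if m.sum()>5: print(lo,m.sum(),np.nanmedian(W[m][:,2]).round(1),end='; ')
print()
plan([(481,134,97,3.105,2)]+arc((581,132),-0.037,3.105,range(0,25,3),1),50)"
```

```text
-125 2883 224.9; -121 593 -0.6; -117 1210 96.4; -113 2117 97.6; -109 985 211.0; -105 1017 83.7; -101 934 83.2; -97 776 83.0; -93 773 83.0; -89 499 83.5; -85 363 83.7; -81 306 83.7; -77 256 83.7; -73 224 83.6; -69 179 83.6; -65 238 85.9; -61 73 88.5; -57 35 88.5; -25 46 67.4; 23 831 72.3; 27 29 80.4; 31 72 53.7; 35 87 58.4; 39 134 64.2; 43 64 65.7; 
tip [480.  133.5 111.3] yaw 3.104 F [-0.1  0.5 -1.2] t 2.95
[{"offset": [0, 0, 7], "spin": -0.0, "jaw": 50}, {"offset": [-1, 1, 7], "spin": -0.0, "jaw": 50}, {"offset": [0, 1, 14], "spin": -0.0, "jaw": 50}, {"offset": [4, 0, 1], "spin": -0.0, "jaw": 50}, {"offset": [5, 0, 2], "spin": -0.0, "jaw": 50}, {"offset": [4, 0, 2], "spin": -0.0, "jaw": 50}, {"offset": [4, 0, 2], "spin": -0.0, "jaw": 50}, {"offset": [4, 0, 3], "spin": -0.0, "jaw": 50}, {"offset": [4, 0, 2], "spin": -0.0, "jaw": 50}, {"offset": [4, 0, 3], "spin": -0.0, "jaw": 50}, {"offset": [3, 0, 3], "spin": -0.0, "jaw": 50}]
11 end [449.1 136.6  65.3] 3.104
```

View pics/w1.png

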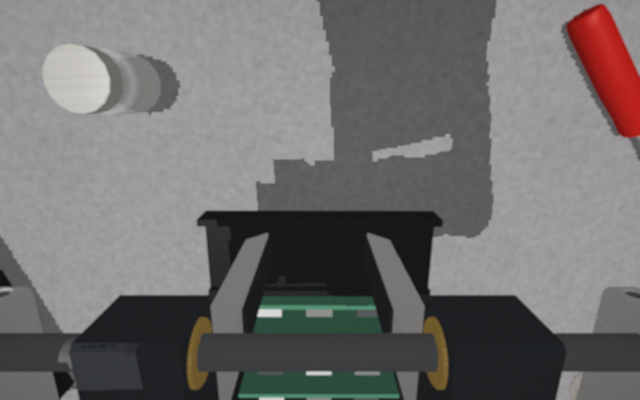

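The wrist view shows the fingertips over the ledge, between the lip (row ~215) and the box. The depth profile puts the lip within 2 mm of the fit. Pressing now.

>>> drive_tool:
  rows:
    - {"offset":[0,0,7],"spin":0,"jaw":50}
    - {"offset":[-1,0,7],"spin":0,"jaw":50}
    - {"offset":[0,0,9],"spin":0,"jaw":50}
    - {"offset":[0,0,5],"spin":0,"jaw":50}
    - {"offset":[4,0,1],"spin":0,"jaw":50}
    - {"offset":[5,0,2],"spin":0,"jaw":50}
    - {"offset":[4,0,2],"spin":0,"jaw":50}
    - {"offset":[4,0,2],"spin":0,"jaw":50}
    - {"offset":[4,0,3],"spin":0,"jaw":50}

```text
clock: 3.85
eef_pos: [460.4, 134.5, 172.8]
eef_rot: [3.141, 0.0, 3.105]
wrist_force: [-0.9, 0.5, 8.1]
finger_gap: 50.1
```

```bash
cat > tilt.py <<'E'
from h import *
import sys
# tilt from top-cloud: crate points in crate frame -> plane fit by depth profile of ledge/rim extents
def show(fn,cx,cy):
    c=eyes.camera("scene"); W=cloud(c)
    m=(abs(W[...,0]-cx)<150)&(abs(W[...,1]-cy)<90)&(W[...,2]>5)&(W[...,2]<190)
    vv,uu=np.where(m); k=c["color"][max(vv.min()-20,0):vv.max()+20,max(uu.min()-20,0):uu.max()+20]
    cv2.imwrite(fn,cv2.resize(k,None,fx=3,fy=3)); P=W[m]
    # plane normals by RANSAC over far-side surface: report dominant normals
    rng=np.random.default_rng(0); Q=P
    for _ in range(3):
        best=None
        for i in range(400):
            a,b,d=Q[rng.integers(len(Q),size=3)]; n=np.cross(b-a,d-a); l=np.linalg.norm(n)
            if l<200: continue
            n/=l; I=abs((Q-a)@n)<2.5
            if best is None or I.sum()>best[0]: best=(I.sum(),n,I)
        n=best[1]*np.sign(best[1][2]); J=Q[best[2]]; print("plane",best[0],n.round(2),"el",np.degrees(np.arcsin(n[2])).round(1),J.mean(0).round()); Q=Q[~best[2]]
        if len(Q)<100: break
    print("zmax",np.percentile(P[:,2],99.5).round())
E
python3 -c "
from tilt import *
show('pics/t1.png',540,131)
from plan import *
plan(arc((581,132),-0.037,3.105,range(18,53,3),1),50)"
```

```text
plane 871 [-0.04 -1.    0.03] el 2.0 [562.  58.  61.]
plane 567 [-0.16  0.05  0.99] el 80.4 [521. 130.  83.]
plane 327 [-0.14  0.06  0.99] el 81.1 [525. 139.  88.]
zmax 189.0
tip [459.7 134.4  75.2] yaw 3.105 F [-1.7  0.4  6.6] t 3.9
[{"offset": [4, 2, 4], "spin": -0.0, "jaw": 50}, {"offset": [3, 0, 3], "spin": -0.0, "jaw": 50}, {"offset": [4, 0, 3], "spin": -0.0, "jaw": 50}, {"offset": [3, 0, 3], "spin": -0.0, "jaw": 50}, {"offset": [4, 0, 4], "spin": -0.0, "jaw": 50}, {"offset": [3, 0, 3], "spin": -0.0, "jaw": 50}, {"offset": [2, 0, 4], "spin": -0.0, "jaw": 50}, {"offset": [3, 0, 4], "spin": -0.0, "jaw": 50}, {"offset": [3, 0, 4], "spin": -0.0, "jaw": 50}, {"offset": [2, 0, 4], "spin": -0.0, "jaw": 50}, {"offset": [2, 0, 4], "spin": -0.0, "jaw": 50}, {"offset": [2, 0, 4], "spin": -0.0, "jaw": 50}]
12 end [424.8 137.7  31.2] 3.105
```

>>> drive_tool:
  rows:
    - {"offset":[4,0,4],"spin":0,"jaw":50}
    - {"offset":[3,0,3],"spin":0,"jaw":50}
    - {"offset":[4,0,3],"spin":0,"jaw":50}
    - {"offset":[3,0,3],"spin":0,"jaw":50}
    - {"offset":[4,0,4],"spin":0,"jaw":50}
    - {"offset":[3,0,3],"spin":0,"jaw":50}
    - {"offset":[2,0,4],"spin":0,"jaw":50}
    - {"offset":[3,0,4],"spin":0,"jaw":50}
    - {"offset":[3,0,4],"spin":0,"jaw":50}
    - {"offset":[2,0,4],"spin":0,"jaw":50}
    - {"offset":[2,0,4],"spin":0,"jaw":50}

```text
clock: 5.0
eef_pos: [427.1, 135.6, 132.1]
eef_rot: [-3.141, -0.001, 3.105]
wrist_force: [-4.7, -0.4, 4.2]
finger_gap: 50.2
```

```bash
python3 -c "
from tilt import *
show('pics/t2.png',520,131)
print(manip.read_state()['wrist_force'],manip.read_state()['eef_pos'])"
```

```text
plane 834 [0.01 1.   0.02] el 1.4 [520.  60.  84.]
plane 492 [0.99 0.01 0.16] el 9.2 [545. 145. 105.]
plane 288 [-0.07 -1.    0.03] el 1.8 [526. 196. 110.]
zmax 187.0
[-4.0064297   1.40427883  0.87026272] [426.7672534  135.55467109 131.57267882]
```

View pics/t2.png

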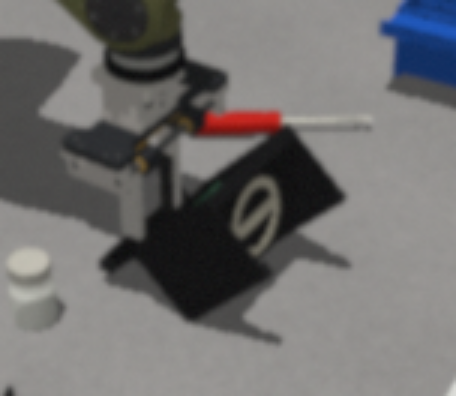

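The left crate shows the ring-and-bar stamp. Its underside plane is at 9.2° elevation, so the tip is about 49°. I'll hold, then let it down along the same arc.

>>> drive_tool:
  rows:
    - {"offset":[1,0,1],"spin":0,"jaw":50}
    - {"offset":[0,0,0],"spin":0,"jaw":50}
    - {"offset":[0,0,0],"spin":0,"jaw":50}
    - {"offset":[0,0,0],"spin":0,"jaw":50}
    - {"offset":[0,0,0],"spin":0,"jaw":50}
    - {"offset":[0,0,0],"spin":0,"jaw":50}
    - {"offset":[0,0,0],"spin":0,"jaw":50}
    - {"offset":[0,0,0],"spin":0,"jaw":50}
    - {"offset":[0,0,0],"spin":0,"jaw":50}
    - {"offset":[0,0,0],"spin":0,"jaw":50}

```text
clock: 6.05
eef_pos: [426.7, 135.6, 131.6]
eef_rot: [-3.142, -0.0, 3.105]
wrist_force: [-4.8, 0.6, 3.5]
finger_gap: 49.9
```

>>> drive_tool:
  rows:
    - {"offset":[-2,0,-3],"spin":0,"jaw":50}
    - {"offset":[-2,0,-4],"spin":0,"jaw":50}
    - {"offset":[-3,0,-4],"spin":0,"jaw":50}
    - {"offset":[-3,0,-4],"spin":0,"jaw":50}
    - {"offset":[-3,0,-4],"spin":0,"jaw":50}
    - {"offset":[-3,0,-4],"spin":0,"jaw":50}
    - {"offset":[-3,0,-3],"spin":0,"jaw":50}
    - {"offset":[-4,0,-4],"spin":0,"jaw":50}
    - {"offset":[-3,0,-3],"spin":0,"jaw":50}
    - {"offset":[-4,0,-3],"spin":0,"jaw":50}
    - {"offset":[-3,0,-3],"spin":0,"jaw":50}
    - {"offset":[-4,0,-4],"spin":0,"jaw":50}
    - {"offset":[-4,0,-3],"spin":0,"jaw":50}
    - {"offset":[-4,0,-2],"spin":0,"jaw":50}
    - {"offset":[-4,0,-2],"spin":0,"jaw":50}
    - {"offset":[-4,0,-2],"spin":0,"jaw":50}
    - {"offset":[-4,0,-2],"spin":0,"jaw":50}
    - {"offset":[-1,0,-1],"spin":0,"jaw":50}
    - {"offset":[0,0,-4],"spin":0,"jaw":50}
    - {"offset":[0,0,-5],"spin":0,"jaw":50}

```text
clock: 8.05
eef_pos: [484.4, 133.5, 195.7]
eef_rot: [-3.141, -0.001, 3.105]
wrist_force: [0.6, 0.4, 0.3]
finger_gap: 49.8
```

```bash
python3 -c "
from tilt import *
show('pics/t3.png',540,131)
from plan import *
plan([],50)
from fit import crate
W=cloud(eyes.camera('top'));m=np.hypot(W[...,0]-470,W[...,1]-134)
print(crate(W,557,133),crate(W,596,-205))"
```

```text
plane 822 [-0.04 -1.    0.01] el 0.5 [578.  58.  51.]
plane 689 [0.07 0.01 1.  ] el 86.0 [539. 132.  81.]
plane 399 [0.07 0.02 1.  ] el 85.8 [553. 129.  76.]
zmax 178.0
tip [484.7 133.6  99.6] yaw 3.105 F [-0.   0.5  0.2] t 8.1
[]
0 end [484.7 133.6  99.6] 3.105
(array([609.00561523, 131.35452271]), (140.3440399169922, 79.6811752319336), array([610.09818447, 156.33063698]), np.float32(1.5270797)) (array([ 595.86669922, -204.88589478]), (181.0729217529297, 142.55810546875), array([ 619.69782448, -197.33093214]), np.float32(0.30699816))
```

```bash
python3 -c "
from plan import *
plan([(484,134,150,3.105,2),(523.5,-229,150,3.445,14),(523.5,-229,110,3.445,3)],50)"
```

```text
tip [484.8 133.6  99.4] yaw 3.105 F [0.8 0.1 0.2] t 8.15
[{"offset": [0, 0, -25], "spin": -0.0, "jaw": 50}, {"offset": [1, 0, -26], "spin": -0.0, "jaw": 50}, {"offset": [-4, -26, 0], "spin": -1.4, "jaw": 50}, {"offset": [-3, -26, 0], "spin": -1.4, "jaw": 50}, {"offset": [-2, -26, 0], "spin": -1.4, "jaw": 50}, {"offset": [-2, -26, 0], "spin": -1.4, "jaw": 50}, {"offset": [-2, -26, 0], "spin": -1.4, "jaw": 50}, {"offset": [0, -26, 0], "spin": -1.4, "jaw": 50}, {"offset": [0, -26, 0], "spin": -1.3, "jaw": 50}, {"offset": [0, -26, 0], "spin": -1.4, "jaw": 50}, {"offset": [2, -26, 0], "spin": -1.4, "jaw": 50}, {"offset": [1, -26, 0], "spin": -1.4, "jaw": 50}, {"offset": [3, -26, 0], "spin": -1.4, "jaw": 50}, {"offset": [3, -26, 0], "spin": -1.4, "jaw": 50}, {"offset": [4, -25, 0], "spin": -1.4, "jaw": 50}, {"offset": [4, -26, 0], "spin": -1.4, "jaw": 50}, {"offset": [0, 0, 13], "spin": 0.0, "jaw": 50}, {"offset": [0, 0, 14], "spin": 0.0, "jaw": 50}, {"offset": [0, 0, 13], "spin": 0.0, "jaw": 50}]
19 end [ 523.7 -228.9  110.4] 3.445
```

>>> drive_tool:
  rows:
    - {"offset":[0,0,-25],"spin":0,"jaw":50}
    - {"offset":[1,0,-26],"spin":0,"jaw":50}
    - {"offset":[-4,-26,0],"spin":-1.4,"jaw":50}
    - {"offset":[-3,-26,0],"spin":-1.4,"jaw":50}
    - {"offset":[-2,-26,0],"spin":-1.4,"jaw":50}
    - {"offset":[-2,-26,0],"spin":-1.4,"jaw":50}
    - {"offset":[-2,-26,0],"spin":-1.4,"jaw":50}
    - {"offset":[0,-26,0],"spin":-1.4,"jaw":50}
    - {"offset":[0,-26,0],"spin":-1.3,"jaw":50}
    - {"offset":[0,-26,0],"spin":-1.4,"jaw":50}
    - {"offset":[2,-26,0],"spin":-1.4,"jaw":50}
    - {"offset":[1,-26,0],"spin":-1.4,"jaw":50}
    - {"offset":[3,-26,0],"spin":-1.4,"jaw":50}
    - {"offset":[3,-26,0],"spin":-1.4,"jaw":50}
    - {"offset":[4,-25,0],"spin":-1.4,"jaw":50}
    - {"offset":[4,-26,0],"spin":-1.4,"jaw":50}
    - {"offset":[0,0,13],"spin":0,"jaw":50}
    - {"offset":[0,0,14],"spin":0,"jaw":50}
    - {"offset":[0,0,13],"spin":0,"jaw":50}

```text
clock: 10.05
eef_pos: [523.3, -228.1, 205.1]
eef_rot: [3.141, -0.001, -2.838]
wrist_force: [-0.2, 1.1, -0.2]
finger_gap: 50.3
```

```bash
python3 -c "
from plan import *
from fit import crate
W=cloud(eyes.camera('top')); print(crate(W,557,133))
A=W; m=(abs(A[...,0]-500)<15)&(abs(A[...,1]-132)<50); print('left ledge z',np.nanmedian(A[m][:,2]), 'before',np.nanmedian(np.load('top.npy')[m][:,2]))
W=cloud(eyes.camera('wrist'))
o=np.array([619,-200]);y=0.30
L=(W[...,:2]-o)@np.array([[np.cos(y),-np.sin(y)],[np.sin(y),np.cos(y)]])
for lo in range(-125,-50,4):
  m=(L[...,0]>=lo)&(L[...,0]<lo+4)&(abs(L[...,1])>45)&(abs(L[...,1])<75)
  if m.sum()>5: print(lo,m.sum(),np.nanmedian(W[m][:,2]).round(1),end='; ')
q=L[(W[...,2]>80)&(W[...,2]<90)&(L[...,0]>-105)&(L[...,0]<-70)]; print('y ext',np.percentile(q[:,1],[1,99]))
plan([],50)
"
```

```text
(array([558.51287842, 133.06594849]), (140.00233459472656, 181.59573364257812), array([583.49474144, 132.11387783]), np.float32(-0.038092043))
left ledge z 84.91315489400061 before 84.88037588898688
-125 3272 219.3; -121 755 202.9; -117 1956 93.6; -113 1867 207.7; -109 1201 206.4; -105 1288 84.0; -101 1017 83.5; -97 841 83.1; -93 788 83.0; -89 523 83.5; -85 364 83.6; -81 332 83.7; -77 281 83.7; -73 238 83.7; -69 194 83.7; -65 232 86.7; -61 30 88.6; -57 9 81.7; -53 6 78.3; y ext [-69.64909388  68.2631995 ]
tip [ 523.  -227.8  107.3] yaw -2.837 F [0.2 0.7 0.1] t 10.15
[]
0 end [ 523.  -227.8  107.3] -2.837
```

The left crate is flat again, with its ledge at z 84.9 as before. The right ledge profile lines up too, so I repeat the same press.

>>> drive_tool:
  rows:
    - {"offset":[0,0,5],"spin":0,"jaw":50}
    - {"offset":[0,0,5],"spin":0,"jaw":50}
    - {"offset":[0,0,9],"spin":0,"jaw":50}
    - {"offset":[0,0,5],"spin":0,"jaw":50}
    - {"offset":[4,0,1],"spin":0,"jaw":50}
    - {"offset":[5,0,2],"spin":0,"jaw":50}
    - {"offset":[4,0,2],"spin":0,"jaw":50}
    - {"offset":[4,0,2],"spin":0,"jaw":50}
    - {"offset":[4,0,3],"spin":0,"jaw":50}
    - {"offset":[4,0,4],"spin":0,"jaw":50}
    - {"offset":[3,0,3],"spin":0,"jaw":50}
    - {"offset":[4,0,3],"spin":0,"jaw":50}
    - {"offset":[3,0,3],"spin":0,"jaw":50}
    - {"offset":[4,0,4],"spin":0,"jaw":50}
    - {"offset":[3,0,3],"spin":0,"jaw":50}

```text
clock: 11.65
eef_pos: [482.5, -242.0, 152.5]
eef_rot: [3.141, -0.002, -2.838]
wrist_force: [-3.1, -1.1, 6.4]
finger_gap: 50.1
```

>>> drive_tool:
  rows:
    - {"offset":[2,0,4],"spin":0,"jaw":50}
    - {"offset":[3,0,4],"spin":0,"jaw":50}
    - {"offset":[3,0,4],"spin":0,"jaw":50}
    - {"offset":[2,0,4],"spin":0,"jaw":50}
    - {"offset":[2,0,4],"spin":0,"jaw":50}
    - {"offset":[1,0,1],"spin":0,"jaw":50}

```text
clock: 12.25
eef_pos: [470.6, -245.5, 131.0]
eef_rot: [3.141, -0.001, -2.838]
wrist_force: [-2.8, -1.0, 2.3]
finger_gap: 50.2
```

```bash
python3 -c "
from tilt import *
show('pics/t4.png',555,-215)
print(manip.read_state()['wrist_force'],manip.read_state()['eef_pos'])"
```

```text
plane 1353 [-0.3   0.95  0.01] el 0.6 [ 588. -285.   82.]
plane 614 [-0.7  -0.21  0.68] el 43.0 [ 518. -225.   81.]
plane 710 [0.94 0.3  0.15] el 8.8 [ 577. -201.  105.]
zmax 186.0
[-3.29349495 -2.37948622  3.30319373] [ 470.69015923 -245.46638086  131.07906802]
```

View pics/t4.png

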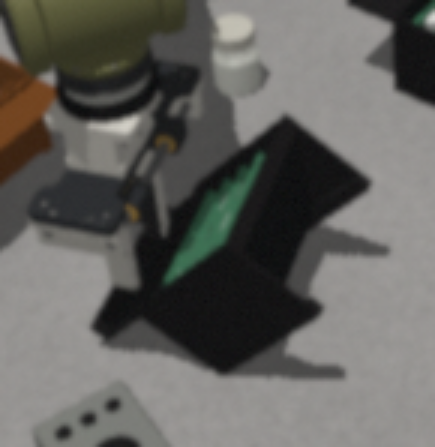

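The right underside is plain. The tip reads 47–49°, so I'll press 1 mm more, hold, and let it down.

>>> drive_tool:
  rows:
    - {"offset":[0,0,1],"spin":0,"jaw":50}
    - {"offset":[0,0,0],"spin":0,"jaw":50}
    - {"offset":[0,0,0],"spin":0,"jaw":50}
    - {"offset":[0,0,0],"spin":0,"jaw":50}
    - {"offset":[0,0,0],"spin":0,"jaw":50}
    - {"offset":[0,0,0],"spin":0,"jaw":50}
    - {"offset":[0,0,0],"spin":0,"jaw":50}
    - {"offset":[0,0,0],"spin":0,"jaw":50}
    - {"offset":[0,0,0],"spin":0,"jaw":50}
    - {"offset":[0,0,0],"spin":0,"jaw":50}

```text
clock: 13.3
eef_pos: [471.1, -245.4, 130.6]
eef_rot: [3.142, -0.0, -2.838]
wrist_force: [-3.7, -1.6, 4.2]
finger_gap: 49.9
```

>>> drive_tool:
  rows:
    - {"offset":[-2,0,-4],"spin":0,"jaw":50}
    - {"offset":[-2,0,-4],"spin":0,"jaw":50}
    - {"offset":[-3,0,-4],"spin":0,"jaw":50}
    - {"offset":[-3,0,-4],"spin":0,"jaw":50}
    - {"offset":[-3,0,-4],"spin":0,"jaw":50}
    - {"offset":[-3,0,-4],"spin":0,"jaw":50}
    - {"offset":[-3,0,-3],"spin":0,"jaw":50}
    - {"offset":[-4,0,-4],"spin":0,"jaw":50}
    - {"offset":[-3,0,-3],"spin":0,"jaw":50}
    - {"offset":[-4,0,-3],"spin":0,"jaw":50}
    - {"offset":[-3,0,-3],"spin":0,"jaw":50}
    - {"offset":[-4,0,-4],"spin":0,"jaw":50}
    - {"offset":[-4,0,-3],"spin":0,"jaw":50}
    - {"offset":[-4,0,-2],"spin":0,"jaw":50}
    - {"offset":[-4,0,-2],"spin":0,"jaw":50}
    - {"offset":[-4,0,-2],"spin":0,"jaw":50}
    - {"offset":[-4,0,-2],"spin":0,"jaw":50}
    - {"offset":[-1,0,-1],"spin":0,"jaw":50}
    - {"offset":[0,0,-4],"spin":0,"jaw":50}
    - {"offset":[0,0,-5],"spin":0,"jaw":50}

```text
clock: 15.3
eef_pos: [526.2, -228.1, 195.6]
eef_rot: [3.141, -0.001, -2.838]
wrist_force: [0.1, 1.1, 1.5]
finger_gap: 49.8
```

>>> drive_tool:
  rows:
    - {"offset":[0,0,-25],"spin":0,"jaw":50}
    - {"offset":[0,0,-25],"spin":0,"jaw":50}

```text
clock: 15.5
eef_pos: [526.1, -228.1, 246.3]
eef_rot: [3.141, -0.001, -2.839]
wrist_force: [-0.2, 0.8, -0.3]
finger_gap: 49.8
```

```bash
python3 -c "
from plan import *
plan([(440,138,150,-2.837-.34,14),(440,138,76,-3.178,4)],94)"
```

```text
tip [ 526.1 -228.1  149.3] yaw -2.839 F [-0.2  0.8 -0.3] t 15.5
[{"offset": [-2, 27, 0], "spin": 1.4, "jaw": 94}, {"offset": [-1, 27, 0], "spin": 1.4, "jaw": 94}, {"offset": [-1, 26, 0], "spin": 1.4, "jaw": 94}, {"offset": [0, 27, 0], "spin": 1.3, "jaw": 94}, {"offset": [1, 27, 0], "spin": 1.4, "jaw": 94}, {"offset": [1, 27, 0], "spin": 1.4, "jaw": 94}, {"offset": [2, 27, 0], "spin": 1.4, "jaw": 94}, {"offset": [3, 27, 0], "spin": 1.4, "jaw": 94}, {"offset": [3, 26, 0], "spin": 1.4, "jaw": 94}, {"offset": [4, 27, -1], "spin": 1.4, "jaw": 94}, {"offset": [4, 26, 0], "spin": 1.3, "jaw": 94}, {"offset": [6, 27, 0], "spin": 1.4, "jaw": 94}, {"offset": [5, 26, 0], "spin": 1.4, "jaw": 94}, {"offset": [7, 26, 0], "spin": 1.4, "jaw": 94}, {"offset": [0, 0, 19], "spin": 0.0, "jaw": 94}, {"offset": [0, 0, 18], "spin": 0.0, "jaw": 94}, {"offset": [0, 0, 19], "spin": 0.0, "jaw": 94}, {"offset": [0, 0, 18], "spin": 0.0, "jaw": 94}]
18 end [439.8 138.   76.3] -3.177
```

>>> drive_tool:
  rows:
    - {"offset":[-2,27,0],"spin":1.4,"jaw":94}
    - {"offset":[-1,27,0],"spin":1.4,"jaw":94}
    - {"offset":[-1,26,0],"spin":1.4,"jaw":94}
    - {"offset":[0,27,0],"spin":1.3,"jaw":94}
    - {"offset":[1,27,0],"spin":1.4,"jaw":94}
    - {"offset":[1,27,0],"spin":1.4,"jaw":94}
    - {"offset":[2,27,0],"spin":1.4,"jaw":94}
    - {"offset":[3,27,0],"spin":1.4,"jaw":94}
    - {"offset":[3,26,0],"spin":1.4,"jaw":94}
    - {"offset":[4,27,-1],"spin":1.4,"jaw":94}
    - {"offset":[4,26,0],"spin":1.3,"jaw":94}
    - {"offset":[6,27,0],"spin":1.4,"jaw":94}
    - {"offset":[5,26,0],"spin":1.4,"jaw":94}
    - {"offset":[7,26,0],"spin":1.4,"jaw":94}
    - {"offset":[0,0,19],"spin":0,"jaw":94}
    - {"offset":[0,0,18],"spin":0,"jaw":94}
    - {"offset":[0,0,19],"spin":0,"jaw":94}
    - {"offset":[0,0,18],"spin":0,"jaw":94}

```text
clock: 17.3
eef_pos: [440.0, 138.0, 172.3]
eef_rot: [-3.142, 0.0, 3.106]
wrist_force: [-0.6, 0.1, 0.3]
finger_gap: 94.0
```

```bash
python3 -c "
from plan import *
from fit import crate,rail
W=cloud(eyes.camera('top')); print(crate(W,557,133,110)); print(crate(W,596,-205),rail(W))
# final tip x: lip outer at front-180; rail near face line
plan([(480,136,76,-3.178,5),(560,134,76,-3.117,10)],94)"
```

```text
(array([571.4319458 , 132.73207092]), (140.20291137695312, 154.76258850097656), array([596.41442871, 131.79633731]), np.float32(-0.037438087))
(array([ 597.21630859, -204.74679565]), (180.5428009033203, 143.29443359375), array([ 621.06733894, -197.25490761]), np.float32(0.30435255)) (array([788.71234131,  11.51412964]), (34.37358856201172, 617.4312133789062), np.float64(0.025746196130185833))
tip [439.  137.7  72.7] yaw 3.106 F [-1.8  0.2 -3.2] t 17.35
[{"offset": [-8, 0, -1], "spin": 72.0, "jaw": 94}, {"offset": [-3, 8, 0], "spin": 72.0, "jaw": 94}, {"offset": [7, 5, -1], "spin": 72.0, "jaw": 94}, {"offset": [6, -5, -1], "spin": 72.0, "jaw": 94}, {"offset": [-2, -8, 0], "spin": 72.1, "jaw": 94}, {"offset": [-8, 0, 0], "spin": -0.4, "jaw": 94}, {"offset": [-8, 0, 0], "spin": -0.3, "jaw": 94}, {"offset": [-8, 0, 0], "spin": -0.4, "jaw": 94}, {"offset": [-8, 0, 0], "spin": -0.3, "jaw": 94}, {"offset": [-8, 0, 0], "spin": -0.4, "jaw": 94}, {"offset": [-8, 0, 0], "spin": -0.3, "jaw": 94}, {"offset": [-8, 0, 0], "spin": -0.4, "jaw": 94}, {"offset": [-8, -1, 0], "spin": -0.3, "jaw": 94}, {"offset": [-8, 0, 0], "spin": -0.4, "jaw": 94}, {"offset": [-8, 0, 0], "spin": -0.3, "jaw": 94}]
15 end [560.1 134.1  75.7] -3.118
```

>>> drive_tool:
  rows:
    - {"offset":[-7,0,0],"spin":0,"jaw":94}
    - {"offset":[-5,0,0],"spin":0,"jaw":94}
    - {"offset":[-3,0,0],"spin":0,"jaw":94}
    - {"offset":[-3,0,0],"spin":0,"jaw":94}
    - {"offset":[-3,0,0],"spin":0,"jaw":94}
    - {"offset":[-4,0,0],"spin":0,"jaw":94}
    - {"offset":[-5,0,0],"spin":-0.3,"jaw":94}
    - {"offset":[-5,0,0],"spin":-0.3,"jaw":94}
    - {"offset":[-5,0,0],"spin":-0.3,"jaw":94}
    - {"offset":[-5,0,0],"spin":-0.3,"jaw":94}
    - {"offset":[-5,0,0],"spin":-0.3,"jaw":94}
    - {"offset":[-5,0,0],"spin":-0.3,"jaw":94}
    - {"offset":[-5,0,0],"spin":-0.3,"jaw":94}
    - {"offset":[-5,0,0],"spin":-0.3,"jaw":94}
    - {"offset":[-5,0,0],"spin":-0.3,"jaw":94}
    - {"offset":[-5,0,0],"spin":-0.3,"jaw":94}
    - {"offset":[-5,0,0],"spin":-0.3,"jaw":94}
    - {"offset":[-5,0,0],"spin":-0.2,"jaw":94}
    - {"offset":[-3,0,0],"spin":0,"jaw":94}

```text
clock: 19.25
eef_pos: [528.5, 136.9, 172.6]
eef_rot: [3.141, 0.0, -3.116]
wrist_force: [-4.4, 0.1, 3.2]
finger_gap: 93.7
```

```bash
cat > chk.py <<'E'
from tilt import *
from fit import *
s=manip.read_state(); print(s["clock"],np.round(s["eef_pos"],1),np.round(s["wrist_force"],1))
c=eyes.camera("top"); W=cloud(c); cv2.imwrite("pics/top_%d.png"%(s["clock"]*100),c["color"])
P=W[(W[...,0]>560)&(W[...,0]<800)&(W[...,1]>40)&(W[...,1]<230)&(W[...,2]>55)&(W[...,2]<100)]
r=cv2.minAreaRect(P[:,:2].astype(np.float32)); print(r)
rc,rs,ry=rail(W); n=np.array([np.cos(ry),np.sin(ry)])
print("front gap to near face",((rc-P[:,:2])@n).min()-15, "rail yaw",ry)
R=W[(W[...,2]>55)&(W[...,2]<95)&(W[...,0]>560)&(W[...,0]<800)&(W[...,1]>40)&(W[...,1]<230)]
# front edge yaw: max x per y bin
ys=np.arange(75,195,6); xs=[np.percentile(R[abs(R[:,1]-y)<4][:,0],99) if (abs(R[:,1]-y)<4).sum()>5 else np.nan for y in ys]
k=np.isfinite(xs); print("front slope yaw",-np.polyfit(ys[k],np.array(xs)[k],1)[0])
E
python3 chk.py
```

```text
19.25 [528.5 136.9 172.6] [-4.4  0.1  3.2]
((663.6385498046875, 139.15878295898438), (108.86221313476562, 139.8297576904297), 0.38546422123908997)
front gap to near face 51.49308607953307 rail yaw 0.02620839688557048
front slope yaw 0.02207361564866164
```

>>> drive_tool:
  rows:
    - {"offset":[-3,0,0],"spin":0,"jaw":94}
    - {"offset":[-5,0,0],"spin":0,"jaw":94}
    - {"offset":[-5,0,0],"spin":0,"jaw":94}
    - {"offset":[-5,0,0],"spin":0,"jaw":94}
    - {"offset":[-5,0,0],"spin":0,"jaw":94}
    - {"offset":[-5,0,0],"spin":0,"jaw":94}
    - {"offset":[-5,0,0],"spin":0,"jaw":94}
    - {"offset":[-4,0,0],"spin":0,"jaw":94}
    - {"offset":[-3,0,0],"spin":0,"jaw":94}
    - {"offset":[-2,0,0],"spin":0,"jaw":94}
    - {"offset":[-2,0,0],"spin":0,"jaw":94}

```text
clock: 20.4
eef_pos: [572.1, 138.0, 172.6]
eef_rot: [-3.142, -0.0, -3.116]
wrist_force: [-2.4, 0.7, -0.8]
finger_gap: 93.9
```

```bash
python3 chk.py
```

```text
20.4 [572.1 138.  172.6] [-2.4  0.7 -0.8]
((674.3497924804688, 138.87698364257812), (178.560302734375, 138.5731658935547), 1.9941797256469727)
front gap to near face 6.922366972194986 rail yaw 0.023804049125673896
front slope yaw 0.052823131831958935
```

>>> drive_tool:
  rows:
    - {"offset":[-1,0,0],"spin":0,"jaw":94}
    - {"offset":[-1,0,0],"spin":0,"jaw":94}
    - {"offset":[-1,0,0],"spin":0,"jaw":94}
    - {"offset":[-1,0,0],"spin":0,"jaw":94}
    - {"offset":[-1,0,0],"spin":0,"jaw":94}

```text
clock: 20.95
eef_pos: [577.1, 138.1, 172.7]
eef_rot: [3.142, 0.0, -3.116]
wrist_force: [-2.3, -0.7, -0.2]
finger_gap: 93.7
```

>>> drive_tool:
  rows:
    - {"offset":[-1,0,0],"spin":0,"jaw":94}
    - {"offset":[-1,0,0],"spin":0,"jaw":94}

```text
clock: 21.15
eef_pos: [579.1, 138.2, 172.7]
eef_rot: [3.142, -0.0, -3.116]
wrist_force: [-3.7, 0.2, 0.1]
finger_gap: 94.1
```

```bash
python3 chk.py
```

```text
21.15 [579.1 138.2 172.7] [-3.7  0.2  0.1]
((682.6697387695312, 139.23211669921875), (173.43344116210938, 138.08334350585938), 1.8066002130508423)
front gap to near face 1.0348529535048243 rail yaw 0.023596661968561493
front slope yaw 0.016264246261396897
```

Not yet firmly in contact, so I'll push on in small steps until the force rises.

>>> drive_tool:
  rows:
    - {"offset":[-1,0,0],"spin":0,"jaw":94}
    - {"offset":[-1,0,0],"spin":0,"jaw":94}

```text
clock: 21.4
eef_pos: [581.1, 138.2, 172.7]
eef_rot: [-3.142, -0.0, -3.116]
wrist_force: [-2.8, -0.1, 0.4]
finger_gap: 94.4
```

>>> drive_tool:
  rows:
    - {"offset":[-1,0,0],"spin":0,"jaw":94}

```text
clock: 21.5
eef_pos: [582.0, 138.3, 172.6]
eef_rot: [3.142, -0.001, -3.116]
wrist_force: [-12.4, 0.4, 6.4]
finger_gap: 93.8
```

Contact: the force rose to 12 N. I'll back off, lift clear and check.

>>> drive_tool:
  rows:
    - {"offset":[2,0,0],"spin":0,"jaw":94}
    - {"offset":[8,0,0],"spin":0,"jaw":94}
    - {"offset":[20,0,0],"spin":0,"jaw":94}
    - {"offset":[30,0,0],"spin":0,"jaw":94}
    - {"offset":[30,0,0],"spin":0,"jaw":94}
    - {"offset":[0,0,-30],"spin":0,"jaw":94}
    - {"offset":[0,0,-30],"spin":0,"jaw":94}
    - {"offset":[0,0,-30],"spin":0,"jaw":94}
    - {"offset":[0,0,0],"spin":0,"jaw":94}
    - {"offset":[0,0,0],"spin":0,"jaw":94}

```text
clock: 22.5
eef_pos: [491.8, 135.9, 262.8]
eef_rot: [3.141, 0.001, -3.116]
wrist_force: [0.0, 0.1, -0.4]
finger_gap: 94.2
```

```bash
python3 chk.py; python3 -c "
from fit import *
c=eyes.camera('scene'); cv2.imwrite('pics/send.png',c['color']); W=cloud(c); print(crate(W,594,-210),rail(W))
P=W[(W[...,0]>560)&(W[...,0]<768)&(W[...,1]>40)&(W[...,1]<230)&(W[...,2]>55)&(W[...,2]<100)]
print(cv2.minAreaRect(P[:,:2].astype(np.float32)))"; ls pics
```

```text
22.5 [491.8 135.9 262.8] [ 0.   0.1 -0.4]
((690.45263671875, 140.023681640625), (165.65933227539062, 139.09619140625), 1.5807342529296875)
front gap to near face -2.6111584014998073 rail yaw 0.0239741999186791
front slope yaw 0.037793490366700336
(array([ 595.70721436, -210.5821228 ]), (181.99290466308594, 145.0748291015625), array([ 619.55469704, -203.07894945]), np.float32(0.3048257)) (array([772.04412842,   5.57339478]), (64.9950942993164, 619.4712524414062), np.float64(0.031213693168840165))
((678.7918701171875, 135.89138793945312), (180.21932983398438, 148.6359405517578), 0.7637435793876648)
scene1.png
send.png
t1.png
t2.png
t3.png
t4.png
top1.png
top_1925.png
top_2039.png
top_2115.png
top_2250.png
w1.png
```

View pics/send.png

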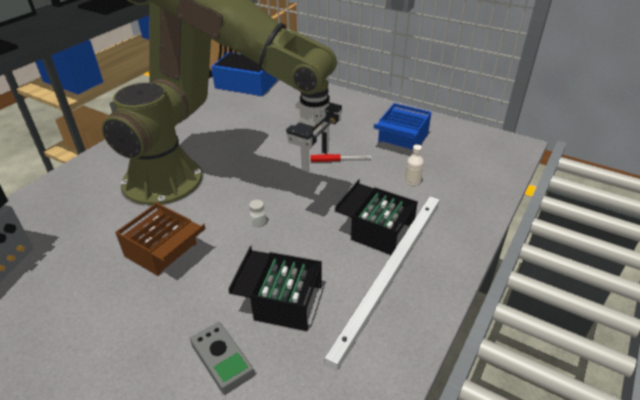

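The scene view shows the stamped crate (384,215) flush against the rail. The other crate (280,288) and the bystanders are where they were, and the gripper is clear.

```bash
python3 -c "
from cell import manip; print(manip.sign_off())"
```

```text
the job is handed in; nothing more can be done
None
```

I tipped both crates, found the stamp on the left one, pushed that crate flat against the dispatch rail, and handed the job in at about 22.5 s of the 72 s. The hand-in gives no verdict.

- **Tipping:** The left crate reached about 49° and was held for about 1 s, and the scene camera showed the ring-and-bar stamp. The right crate reached about 47–49°, was held the same way, and its underside was plain. Each was let down along its arc over about 2 s. I measured the left crate's ledge back at its starting height. The right crate I confirmed flat only from its unchanged fit and the last picture.
- **Pushing:** I pushed the outer face of the left crate's lip with the fingers spread. I stopped when the wrist force rose to about 12 N at the rail, then backed off and lifted clear. The force read about 0 afterwards.
- **Final position:** The crate yaw was 0.028–0.038 rad and the rail yaw about 0.025 rad, so it is square within about 1°. The other crate is within about 2 mm of where it started, and the bystanders look unmoved in the last picture.

**Readings that disagreed:**
- The top camera put the final gap at -2.6 mm. I take that as zero, since the calibration is only good to about 2 mm.
- The last rail fit from the scene camera came out too deep (65 mm instead of 30 mm), so I did not use it.
- One plane fit right after the left crate was let down read 4° off flat. It was probably the circuit modules inside, as the ledge height afterwards showed the crate flat.

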